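# Set the sliding stop of a strip-length gauge and lock it

## Task

With the fingertips, push the sliding stop of the wooden length gauge along its rail, from behind, until its spring plunger drops into the notch beside the index peg, without running past that notch. Then press the flat brass lock cap of the stop fully down and leave everything. Do not grip the stop, do not touch its ball knob, leave the lock cap alone until the stop is home, and do not disturb the things lying around.

Things in the scene. Friction and masses are not known exactly. Their poses are not given: they have to be found in the camera images.
- gauge: strip-length gauge, fixed to the table: a wooden foot 330 x 144 x 12 mm carrying a rail along its middle, 48 mm high end blocks. Origin: centre of its underside, on the table; x along the rail, the way the stop must be pushed (roughly to the robot's right); y away from the robot; z up. At y = -62 mm: index peg at one notch, flat plugs (15 mm wide) at the others.
- rail: the gauge's aluminium rail, 296 x 24 mm, top 40 mm above the table; origin and axes as the gauge's. Its top has three V notches, 22 mm long (along the rail) and 8 mm deep, centred at x = -40, +30 and +100 mm. The stop starts before all three (plunger at x = -120 to -85 mm).
- marker: the index peg: an upright dark wooden peg with a head, 20 mm wide, 45 mm tall, standing on the foot beside the wanted notch (62 mm from the rail's middle line, on the robot's side). Origin: centre of its underside, 12 mm above the table; axes as the gauge's. The wanted notch is at the same gauge x as the peg.
- stop_push (a point): centre of the stop's back face (push here), 72 mm above the table; axes as gauge. The stop is an upright wooden fence across the rail, 96 mm wide, 18 mm thick, 50 to 94 mm above the table, with a steel shelf in front (26 mm out, top at 56 mm), on low shoes. It only slides along the rail: 1 N friction, light damping. The plunger is 44 mm ahead (+x) of this point.
- stop_axis (a point): point on the plunger's line, 40 mm above the table (rail top level), 44 mm ahead of the stop's back face. The stop is home when this is level with the peg along the gauge's x. Axes as the gauge's.
- stop_back: the dark wooden plate, 92 x 42 x 2 mm, on the back of the stop's fence: push here. Origin on the table below the plunger, 44 mm ahead of the back face; axes as the gauge's.
- stop_front: the steel plate, 96 x 38 x 2 mm, on the front of the stop's fence. Origin on the table below the plunger; axes as the gauge's.
- plunger (a joint): height of the stop's spring plunger, m: 0 while its roller (radius 6 mm) rides on the rail's top, about -0.006 at the bottom of a notch. The spring presses it down with 6 N: within about 8 mm of a notch's middle the stop runs ahead into the notch by itself; pushing it out on the far side takes about 6 N.
- plunger_top (a point): top of the black ball knob (16 mm wide) of the plunger, over the middle of the steel shelf, 90 mm above the table while riding and 83.5 mm in a notch. Not to be touched.
- lock (a joint): travel of the lock cap, m: 0 up, 0.008 fully pressed down. It takes about 3 N to move and stays where it is left.
- lock_top (a point): middle of the top of the lock cap: a flat round brass cap 24 mm wide over the stop's steel shelf, 34 mm beside the plunger on the robot's side, 26 mm ahead of the fence's front face; 75.5 mm above the table when up, 67.5 mm when down.
- cutter: round tinplate pastry cutter, 66 mm wide, 41 mm tall, loose, on the robot's side of the gauge; origin centre of underside. A bystander.
- walnut_near: loose walnut, about 32 mm, on the robot's side of the gauge. A bystander.
- walnut_far: loose walnut, about 32 mm, beyond the gauge. A bystander.
- scraper: bench scraper, steel blade with a wooden grip, 95 x 122 x 18 mm, lying loose beyond the gauge; origin centre of underside. A bystander.
- pastry_wheel: pastry wheel with a wooden handle, 161 x 26 x 27 mm, lying loose to the right of the gauge. A bystander.

How it is judged (in metres and radians):
On the way, in this order (a step that is already met when the one before it is completed fails the run):
1. the stop has dropped into the notch beside the index peg (x of stop_axis in the frame of marker between -0.004 and 0.004 m and value of joint plunger below -0.0045 m and value of joint lock below 0.002 m), for 0.3 s.
2. the lock cap is pressed fully down (value of joint lock above 0.0065 m), for 0.1 s.
At the end, for the whole second after the job is handed in: the stop is at rest in the notch beside the index peg (within 4 mm along the rail, plunger dropped by at least 4.5 mm) and the lock cap is down by at least 6.5 of its 8 mm (x of stop_axis in the frame of marker between -0.004 and 0.004 m and value of joint plunger below -0.0045 m and value of joint lock above 0.0065 m and velocity of joint stop between -0.005 and 0.005 m/s); the robot touches nothing.
It fails at once if the stop was pushed past the marked notch (more than 12 mm beyond it) (x of stop_axis in the frame of marker above 0.012 m).
It fails at once if the stop was gripped: back and front pressed at once (contact force between the fingers and stop_back above 1.5 N and contact force between the fingers and stop_front above 1.5 N).
It fails at once if the plunger's ball knob was touched or lifted (contact force between the fingers and plunger above 1 N or value of joint plunger above 0.004 m).
It fails at once if the lock cap was handled before the stop was home ((contact force between the fingers and lock above 1 N or value of joint lock above 0.003 m) and not (x of stop_axis in the frame of marker between -0.005 and 0.005 m and value of joint plunger below -0.004 m)).
It fails at once if a bystander (cutter, walnut, scraper or pastry wheel) was moved more than 20 mm (distance of any of cutter, walnut_near, walnut_far, scraper, pastry_wheel from where it was at the start of the episode above 0.02 m).
It also fails if it takes over 48 s, if anything falls off the work surface, if the arm or the gripper's body presses on something with over 40 N, if the wrist force passes 120 N, or if a joint passes its speed limit or range.

## Robot

A 6-joint arm with a two-finger parallel gripper is mounted at the origin on a cart in front of the work surface, level with it; the furniture and walls round the work are solid. World frame = base frame: x ahead of the robot, y to its left, z up, the work surface at z = 0. Lengths are in m, angles in degrees, forces in N, time in s.
With the tool pointing down it reaches from about 0.4 to 0.825 m from the base axis. Payload 7 kg.
Tool frame: the origin (TCP) lies midway between the tips of the shut fingers; the grasp point (between the pads) lies 19 mm behind it; z points along the fingers, y is the line along which they close (so a half turn about z gives the same grasp; the last joint's range is limited). The gripper opens to 88 mm and grips with 3 to 60 N. Pads are 19 mm wide; open, the fingers measure 130 mm over their backs; the gripper's body (78 mm by 193 mm) begins 47 mm behind the grasp point.
Start: joints at [-49.67, 20.546, 0.682, 0, -70.136, -16.507], TCP at [0.273, -0.617, 0.194] pointing down, gripper open.
Joint ranges: [-176.03, 176.03], [-82.01, 121.73], [-58.28, 71.71], [-173.87, 95.51], [-174.79, -0.11], [-173.66, 173.66]. Speed limits (degrees/s): [136.94, 136.94, 172.46, 180, 180, 180].

## Interface

Orientations are given as [roll, pitch, yaw] about the fixed x, y, z axes, in that order (R = Rz(yaw) Ry(pitch) Rx(roll)).
In Python, from plant import ctrl gives the robot as it stands. The module is installed in compiled form; this text tells all that it offers.
- The arm moves only by the tool send_rows, never from a script. Its argument "plan" is a list that holds one entry, the list of rows, each a list of 6 numbers: the shift along the tool's x, y, z in parts of the range, where 1.0 means 100 cm, then the turn, a rotation vector about the tool's x, y, z in normalised numbers (1 is 90 degrees). A call has 1 to 8 rows; each row is the pose to reach, as a shift and turn from the pose commanded when the call began, along the tool's axes at that moment; what a row does not reach only later rows make up. A row lasts 1/12 s, in which the tool goes at most 41.7 mm and 7.16 degrees, less where a joint would pass 70% of its speed; a pose out of reach is approached as far as the arm can. Shift and turn numbers lie between -1 and 1, and a call with a number outside is refused. A call with a gripper value outside its range is refused whole. "fingers" is the opening, from 0 (shut) to 1 (fully open), set as the call begins (left out, the last holds). The fingers move at their own pace and stop on an object; the grip force is fixed at half the most. Time passes only in rows, so rows that repeat a pose let the fingers close. It gives the time, the measured TCP pose, the force, the opening and the grip force at its end, in the units of the state.
- ctrl.get_obs(): the state, without advancing time (a new reading comes with each control period).
- ctrl.snapshot(name): name is "scene" or "top" or "wrist"; returns a dict with "img" (480x640x3 uint8, red, green, blue), "K" (3x3 intrinsics, pixels), "k1" (the pictures are not rectified: a ray, as slopes to the right and down, at radius r is drawn at 1 + k1 r^2 times it, then the intrinsics apply), "pose" (4x4, takes a point from camera to world coordinates). Camera axes: x right, y down, z forward; pixel columns grow to the right and rows downward; lengths in m; the calibration is good to about 2 mm. A picture is of the moment at which its call begins. There is no depth.
- ctrl.close_job(): hands the job in; it is judged then, once.
The state is a dict: "clock": time; "joint_pos": joint angles; "qvel": joint speeds; "tau": joint torques, N m; "tool_pos": TCP position; "orientation": TCP orientation; "force": force on the tool from outside, world axes, zero at the start; "moment": the same for the moment, N m; "opening": finger opening in m; "gripper_force": force on a finger pad.
Only numpy, scipy, OpenCV 4.12 (cv2) and the standard library are available. Lean on these libraries where they do the work, as an engineer would, in place of code of your own. Each camera call takes 0.05 s, during which the arm holds its last target. There are 200 camera calls.

## Working session

There is one attempt and no reset: what is moved stays moved. The work goes in short steps, Python scripts to look and compute and a tool call to move; the robot and the scene stay as the last step left them, time stands still between calls to the robot, and variables do not carry over. Pictures are saved under pics/ and viewed, at most 10 in all, crops included, and the job is handed in when it is done.

Besides the shell and the picture viewer there is one more tool, called after ">>>" as name([rows], argument=value, ...), one row to a line, values as JSON. send_rows: Moves the arm, as the interface text tells. Its arguments: {"type":"object","properties":{"plan":{"type":"array","items":{"type":"array","items":{"type":"array","items":{"type":"number"}}}},"fingers":{"type":"number"}},"required":["plan"]}

```bash
mkdir -p pics; cat > h.py <<'E'
import numpy as np, cv2, json
from plant import ctrl
def snap(n,f):
    s=ctrl.snapshot(n); cv2.imwrite('pics/'+f+'.png',s['img'][:,:,::-1])
    np.savez('pics/'+f+'.npz',K=s['K'],k1=s['k1'],pose=s['pose']); return s
def ray(f,u,v):
    s=np.load('pics/'+f+'.npz'); D=np.array([float(s['k1']),0,0,0,0])
    p=cv2.undistortPoints(np.array([[[u,v]]],float),s['K'],D)[0,0]
    P=s['pose']; return P[:3,3],P[:3,:3]@np.array([p[0],p[1],1])
def at(f,u,v,z):
    o,d=ray(f,u,v); return o+d*(z-o[2])/d[2]
def proj(f,X):
    s=np.load('pics/'+f+'.npz'); P=s['pose']; D=np.array([float(s['k1']),0,0,0,0])
    c=(np.asarray(X,float).reshape(-1,3)-P[:3,3])@P[:3,:3]
    return cv2.projectPoints(c,np.zeros(3),np.zeros(3),s['K'],D)[0][:,0]
E
python3 - <<'E'
from h import *
for n in('top','scene'):
    s=snap(n,n+'0'); print(s['K'],s['k1'],s['pose'].round(3))
print(ctrl.get_obs())
E
```

```text
[[516.78431826   0.         313.97481734]
 [  0.         516.78431826 239.67855738]
 [  0.           0.           1.        ]] 0.03790697311240866 [[-0.031 -0.979  0.202  0.347]
 [-0.999  0.032  0.    -0.115]
 [-0.007 -0.202 -0.979  1.045]
 [ 0.     0.     0.     1.   ]]
[[505.64016596   0.         326.56592013]
 [  0.         505.64016596 233.8517716 ]
 [  0.           0.           1.        ]] -0.1335414327601937 [[-0.887 -0.257  0.383  0.131]
 [-0.461  0.529 -0.712  0.661]
 [-0.02  -0.808 -0.588  0.693]
 [ 0.     0.     0.     1.   ]]
{'clock': 0.1, 'joint_pos': array([-4.96701454e+01,  2.05858736e+01,  6.37777316e-01, -1.73421246e-02,
       -7.01353000e+01, -1.65049424e+01]), 'qvel': array([ 0.03941876, -0.12841262,  0.04760444,  0.08012067, -0.01458736,
        0.01852616]), 'tau': array([-1.92548709e-03, -5.84164059e+01,  2.93750435e+01,  7.01545626e+00,
        1.01761168e-02, -6.42969667e-05]), 'tool_pos': array([ 0.27240743, -0.61705139,  0.19282464]), 'orientation': array([ 1.79915408e+02, -8.06302014e-03, -1.56180987e+02]), 'force': array([-0.7293637 ,  0.33409128,  0.05594053]), 'moment': array([-0.02404853,  0.01356744,  0.01256   ]), 'gripper_force': 0.0, 'opening': 0.08736044426028569}
```

View pics/top0.png

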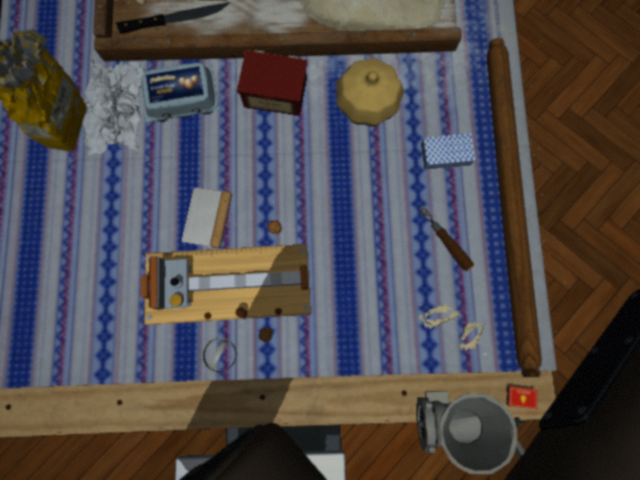

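View pics/scene0.png

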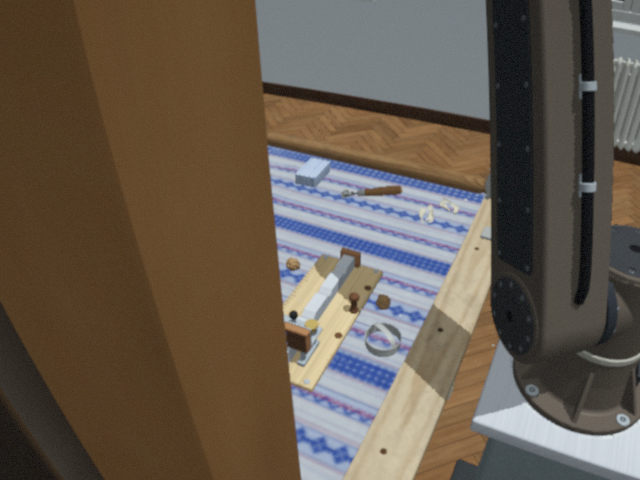

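Top view: gauge at about (145–310, 245–325), stop at its left end, peg about (242,311) with plugs at 207 and 278, so the middle notch. Now a zoom to measure.

```bash
python3 - <<'E'
from h import *
im=cv2.imread('pics/top0.png')[225:375,125:325]
cv2.imwrite('pics/c1.png',cv2.resize(im,None,fx=4,fy=4,interpolation=cv2.INTER_CUBIC))
E
```

```text
(no output)
```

View pics/c1.png

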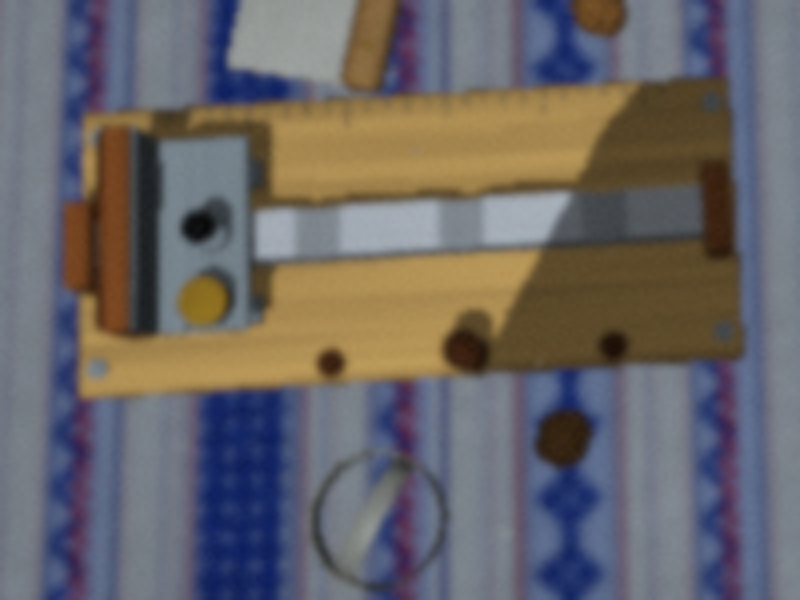

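The crop shows foot corners (83,115), (725,78), (742,355), (80,397), notches at about (318,230), (461,222), (603,214), peg head (466,350), plugs (331,362), (613,345), knob (199,226), brass cap (204,299), fence at x≈100–155.

```bash
python3 - <<'E'
from h import *
from scipy.optimize import least_squares
# name: gauge pt (s=relative to stop), crop px
G=[((-.165,.072,.012),(83,115)),((.165,.072,.012),(725,78)),((.165,-.072,.012),(742,355)),((-.165,-.072,.012),(80,397)),
((-.04,0,.04),(318,230)),((.03,0,.04),(461,222)),((.10,0,.04),(603,214)),((.03,-.062,.057),(466,350)),((-.04,-.062,.014),(331,362)),((.1,-.062,.014),(613,345))]
S=[((0,0,.088),(199,226)),((0,-.034,.0755),(204,299))]
f=lambda c:np.array(c)/4+[125-.375,225-.375]
px=np.array([f(c) for _,c in G+S])
def pts(p):
    x0,y0,a,s=p; X=np.array([g for g,_ in G]+[(q[0]+s,q[1],q[2]) for q,_ in S])
    c,n=np.cos(a),np.sin(a); return np.c_[x0+c*X[:,0]-n*X[:,1],y0+n*X[:,0]+c*X[:,1],X[:,2]]
r=least_squares(lambda p:(proj('top0',pts(p))-px).ravel(),[.55,.0,-np.pi/2,-.1],loss='soft_l1')
print(r.x,np.degrees(r.x[2])); print(r.fun.reshape(-1,2).round(2))
x0,y0,a,s=r.x;c,n=np.cos(a),np.sin(a)
R=np.array([[c,-n],[n,c]]);
for k,q in dict(push=(s-.044,0),axis=(s,0),peg=(.03,-.062),lock=(s,-.034),homepush=(-.014,0),homelock=(.03,-.034)).items(): print(k,(R@q+[x0,y0]).round(4))
for k,q,z in(('cutter',(380,520),.041),('wn',(563,437),.016),('wf',(600,10),.016)):
    w=at('top0',*f(q),z); print(k,w.round(3),(R.T@(w[:2]-[x0,y0])).round(3))
for g in((-.14,0,.094),(.16,0,.048)): print((np.r_[R@g[:2]+[x0,y0],g[2]]))
E
```

```text
[ 0.47803039  0.06187429 -1.54266068 -0.08527501] -88.38794607176538
[[-0.78 -0.76]
 [ 1.21 -1.21]
 [ 1.08  0.66]
 [-0.69  0.59]
 [-0.07  0.33]
 [ 0.07  0.14]
 [ 0.35 -0.03]
 [-1.53 -0.51]
 [-0.03  0.13]
 [ 0.26  0.01]
 [-0.31 -0.3 ]
 [ 0.31  0.36]]
push [0.4744 0.1911]
axis [0.4756 0.1471]
peg [0.4169 0.0301]
lock [0.4416 0.1462]
homepush [0.4776 0.0759]
homelock [0.4449 0.0309]
cutter [0.339 0.07  0.041] [-0.012 -0.139]
wn [ 0.375 -0.014  0.016] [ 0.073 -0.105]
wf [ 0.589 -0.036  0.016] [0.101 0.108]
[0.47409191 0.20181888 0.094     ]
[ 0.4825315  -0.09806238  0.048     ]
```

Fit is good (notch residuals < 0.4 px, consistent with known dimensions). Peg is at the middle notch (+30 mm); the plunger is now at −85 mm. Adding a helper to convert world targets into tool shifts.

```bash
cat >> h.py <<'E'
from scipy.spatial.transform import Rotation as Ro
def go(p,yaw,o=None):
    o=o or ctrl.get_obs(); R=Ro.from_euler('xyz',o['orientation'],degrees=True)
    T=Ro.from_euler('xyz',[180,0,yaw],degrees=True)
    return (R.inv().apply(np.array(p)-o['tool_pos'])*100).round(2).tolist()+np.degrees((R.inv()*T).as_rotvec()).round(2).tolist()
O=np.array([.4780,.0619]);YAW=-88.39
def G(x,y,z):
    c,n=np.cos(np.radians(YAW)),np.sin(np.radians(YAW)); return [O[0]+c*x-n*y,O[1]+n*x+c*y,z]
def gx(p):
    c,n=np.cos(np.radians(YAW)),np.sin(np.radians(YAW)); d=np.array(p[:2])-O; return [c*d[0]+n*d[1],-n*d[0]+c*d[1],p[2]]
E
python3 - <<'E'
from h import *
print(go([.46,-.42,.2],-130))
E
```

```text
[-25.12, 10.45, -0.71, 0.08, 0.01, -26.18]
```

The rows are not in the units I measure in: shifts go in shares of 100 cm and turns go in shares of 90 degrees. I convert before sending: -25.1 cm / 100 = -0.251, 10.4 cm / 100 = 0.104, -26 degrees / 90 = -0.2889.

>>> send_rows([
  [[-0.251, 0.104, -0.007, 0, 0, -0.2889], [-0.251, 0.104, -0.007, 0, 0, -0.2889], [-0.251, 0.104, -0.007, 0, 0, -0.2889], [-0.251, 0.104, -0.007, 0, 0, -0.2889], [-0.251, 0.104, -0.007, 0, 0, -0.2889], [-0.251, 0.104, -0.007, 0, 0, -0.2889], [-0.251, 0.104, -0.007, 0, 0, -0.2889], [-0.251, 0.104, -0.007, 0, 0, -0.2889]],
], fingers=0)

```text
clock: 0.77
tool_pos: [0.4632, -0.4177, 0.2004]
orientation: [180.0, 0.0, -129.9]
force: [-0.5, -0.6, 0.1]
opening: 0.0397
gripper_force: 0.0
```

```bash
python3 - <<'E'
from h import *
o=ctrl.get_obs();print(o['tool_pos'],o['orientation'],o['opening']); print(go([.475,-.1,.2],YAW))
E
```

```text
[ 0.4631519  -0.41772713  0.20044706] [ 1.79996187e+02  3.34036680e-02 -1.29942447e+02] 0.039688418736095556
[-25.12, 19.49, 0.06, -0.01, 0.03, -41.55]
```

Scaled: -25.1 cm / 100 = -0.251, 19.5 cm / 100 = 0.195, -41.5 degrees / 90 = -0.4611.

>>> send_rows([
  [[-0.251, 0.195, 0.001, 0, 0, -0.4611], [-0.251, 0.195, 0.001, 0, 0, -0.4611], [-0.251, 0.195, 0.001, 0, 0, -0.4611], [-0.251, 0.195, 0.001, 0, 0, -0.4611], [-0.251, 0.195, 0.001, 0, 0, -0.4611], [-0.251, 0.195, 0.001, 0, 0, -0.4611], [-0.251, 0.195, 0.001, 0, 0, -0.4611], [-0.251, 0.195, 0.001, 0, 0, -0.4611]],
])

```text
clock: 1.43
tool_pos: [0.4726, -0.1008, 0.1997]
orientation: [-180.0, 0.0, -88.6]
force: [0.5, 0.1, -0.7]
opening: 0.0003
gripper_force: 0.0
```

```bash
python3 - <<'E'
from h import *
print(go(G(-.172,0,.2),YAW))
E
```

```text
[-33.45, -0.88, -0.01, -0.02, 0.03, -0.21]
```

Scaled: -33.4 cm / 100 = -0.334, -0.9 cm / 100 = -0.009, -0.2 degrees / 90 = -0.0022.

>>> send_rows([
  [[-0.334, -0.009, 0, 0, 0, -0.0022], [-0.334, -0.009, 0, 0, 0, -0.0022], [-0.334, -0.009, 0, 0, 0, -0.0022], [-0.334, -0.009, 0, 0, 0, -0.0022], [-0.334, -0.009, 0, 0, 0, -0.0022], [-0.334, -0.009, 0, 0, 0, -0.0022], [-0.334, -0.009, 0, 0, 0, -0.0022], [-0.334, -0.009, 0, 0, 0, -0.0022]],
])

```text
clock: 2.1
tool_pos: [0.4739, 0.2316, 0.1997]
orientation: [180.0, 0.0, -88.5]
force: [1.0, -0.4, -0.5]
opening: 0.0001
gripper_force: 0.0
```

```bash
python3 - <<'E'
from h import *
snap('wrist','w1'); o=ctrl.get_obs(); print(gx(o['tool_pos']),go(G(-.172,0,.066),YAW))
g={'knob':G(-.085,0,.088),'cap':G(-.085,-.034,.0755),'n':G(.03,0,.04),'peg':G(.03,-.062,.057),'backtopL':G(-.129,.048,.094),'backtopR':G(-.129,-.048,.094),'tip':o['tool_pos']}
print({k:proj('w1',v).round(0).tolist() for k,v in g.items()})
E
```

```text
[np.float64(-0.17558782720777935), np.float64(0.002003014910415666), np.float64(0.19932583949835733)] [0.38, 0.22, 13.33, -0.07, 0.07, 0.03]
{'knob': [[312.0, 102.0]], 'cap': [[361.0, 102.0]], 'n': [[312.0, -59.0]], 'peg': [[402.0, -67.0]], 'backtopL': [[243.0, 169.0]], 'backtopR': [[383.0, 169.0]], 'tip': [[309.0, 297.0]]}
```

View pics/w1.png

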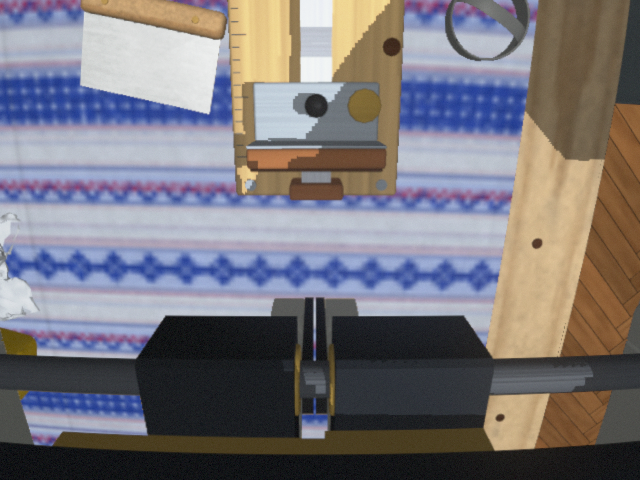

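Wrist view agrees with the fit within 2–3 mm (knob (316,105), cap (364,105), fence back edge row 169). Descend behind the stop.

Scaled: 13.3 cm / 100 = 0.133, 10 cm / 100 = 0.1.

>>> send_rows([
  [[0.004, 0.004, 0.033, 0, 0, 0], [0.004, 0.004, 0.066, 0, 0, 0], [0.004, 0.004, 0.1, 0, 0, 0], [0.004, 0.004, 0.133, 0, 0, 0], [0.004, 0.004, 0.133, 0, 0, 0], [0.009, 0.004, 0.133, 0, 0, 0], [0.014, 0.004, 0.133, 0, 0, 0], [0.016, 0.004, 0.133, 0, 0, 0]],
])

```text
clock: 2.82
tool_pos: [0.4721, 0.2139, 0.0688]
orientation: [-179.9, 0.1, -88.5]
force: [0.6, 0.2, 0.0]
opening: 0.0005
gripper_force: 0.0
```

```bash
python3 - <<'E'
from h import *
o=ctrl.get_obs(); print(np.round(gx(o['tool_pos']),4),o['orientation'],o['force'])
E
```

```text
[-0.1521 -0.0016  0.0688] [-1.79858911e+02  1.03537740e-01 -8.84801599e+01] [0.59527793 0.17950817 0.02888284]
```

Scaled: 2.4 cm / 100 = 0.024, 2.1 cm / 100 = 0.021.

>>> send_rows([
  [[0.003, 0, 0.002, 0, 0, 0], [0.006, 0, 0.002, 0, 0, 0], [0.009, 0, 0.002, 0, 0, 0], [0.012, 0, 0.002, 0, 0, 0], [0.015, 0, 0.002, 0, 0, 0], [0.018, 0, 0.002, 0, 0, 0], [0.021, 0, 0.002, 0, 0, 0], [0.024, 0, 0.002, 0, 0, 0]],
])

```text
clock: 3.48
tool_pos: [0.4715, 0.1896, 0.0646]
orientation: [180.0, -0.0, -88.5]
force: [-0.9, 0.9, -0.9]
opening: 0.0003
gripper_force: 0.0
```

Scaled: 1.5 cm / 100 = 0.015, 1.2 cm / 100 = 0.012.

>>> send_rows([
  [[0.003, 0, 0, 0, 0, 0], [0.006, 0, 0, 0, 0, 0], [0.009, 0, 0, 0, 0, 0], [0.012, 0, 0, 0, 0, 0], [0.015, 0, 0, 0, 0, 0], [0.015, 0, 0, 0, 0, 0], [0.015, 0, 0, 0, 0, 0], [0.015, 0, 0, 0, 0, 0]],
])

```text
clock: 4.15
tool_pos: [0.472, 0.1749, 0.0647]
orientation: [-180.0, 0.0, -88.5]
force: [0.7, 0.4, 0.7]
opening: -0.0002
gripper_force: 0.0
```

```bash
cat >> h.py <<'E'
def knobcap(f):
    # brass cap centre in wrist image -> gauge coords at cap height
    im=cv2.imread('pics/'+f+'.png'); h=cv2.cvtColor(im,cv2.COLOR_BGR2HSV)
    return h
E
python3 - <<'E'
from h import *
for i in range(3):
    s=snap('wrist','w2'); o=ctrl.get_obs(); print(np.round(gx(o['tool_pos']),4),o['orientation'].round(2),o['force'].round(1))
E
```

```text
[-0.1132 -0.0028  0.0647] [-179.99    0.    -88.47] [ 0.5 -0.4  0.2]
[-0.1132 -0.0029  0.0647] [-180.      0.    -88.47] [ 0.4 -0.7  0.1]
[-0.1132 -0.0029  0.0647] [-180.      0.    -88.47] [ 0.2 -0.1 -1.1]
```

View pics/w2.png

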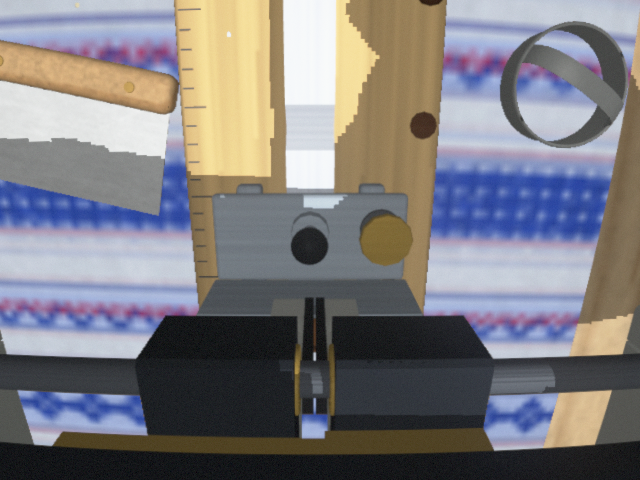

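Stop is being pushed: cap (386,239), knob (309,245), first notch at rows 104–150 (col 312), its plug (423,125).

```bash
python3 - <<'E'
from h import *
for n,u,v,z in(('cap',386,239,.0755),('knob',309,245,.089),('notch a',312,104,.04),('notch b',312,150,.04),('plug',423,125,.014)): print(n,np.round(gx(at('w2',u,v,z)),4))
E
```

```text
cap [-0.0858 -0.0358  0.0755]
knob [-0.0839 -0.0022  0.089 ]
notch a [-0.0291 -0.0035  0.04  ]
notch b [-0.0511 -0.0034  0.04  ]
plug [-0.0401 -0.064   0.014 ]
```

```bash
python3 - <<'E'
from h import *
for f,n,u,v,z in(('w1','cap',364,105,.0755),('w1','knob',316,105,.089),('w1','plug',391,46,.014),('w1','fenceback',316,169,.094),('w1','fencefront',316,145,.094),('w1','block',316,198,.048),('w1','footcorner',237,194,.012),('w1','shelf front',316,83,.056),
 ('w2','shelf front',310,195,.056),('w2','shelf back',310,279,.056),('w2','fence top',310,320,.094)): print(f,n,np.round(gx(at(f,u,v,z)),4))
print(proj('w2',[G(-.129,0,.094),G(-.111,0,.094),G(-.111,0,.056),ctrl.get_obs()['tool_pos'],G(-.1132,0.02,.065),G(-.1132,0.02,.1)]).round(0))
print(ctrl.get_obs()['force'])
im=cv2.imread('pics/w2.png')[180:420,160:480]; cv2.imwrite('pics/c2.png',cv2.resize(im,None,fx=2.5,fy=2.5,interpolation=cv2.INTER_CUBIC))
E
```

```text
w1 cap [-0.0869 -0.0361  0.0755]
w1 knob [-0.0868 -0.0023  0.089 ]
w1 plug [-0.0403 -0.064   0.014 ]
w1 fenceback [-0.1292 -0.0022  0.094 ]
w1 fencefront [-0.1129 -0.0023  0.094 ]
w1 block [-0.1596 -0.0024  0.048 ]
w1 footcorner [-0.1635  0.0679  0.012 ]
w1 shelf front [-0.0713 -0.0025  0.056 ]
w2 shelf front [-0.0702 -0.0024  0.056 ]
w2 shelf back [-0.1129 -0.0022  0.056 ]
w2 fence top [-0.1154 -0.0025  0.094 ]
[[304. 348.]
 [304. 311.]
 [306. 275.]
 [311. 287.]
 [264. 287.]
 [254. 322.]]
[ 0.21246818 -0.14078679 -1.0626615 ]
```

View pics/c2.png

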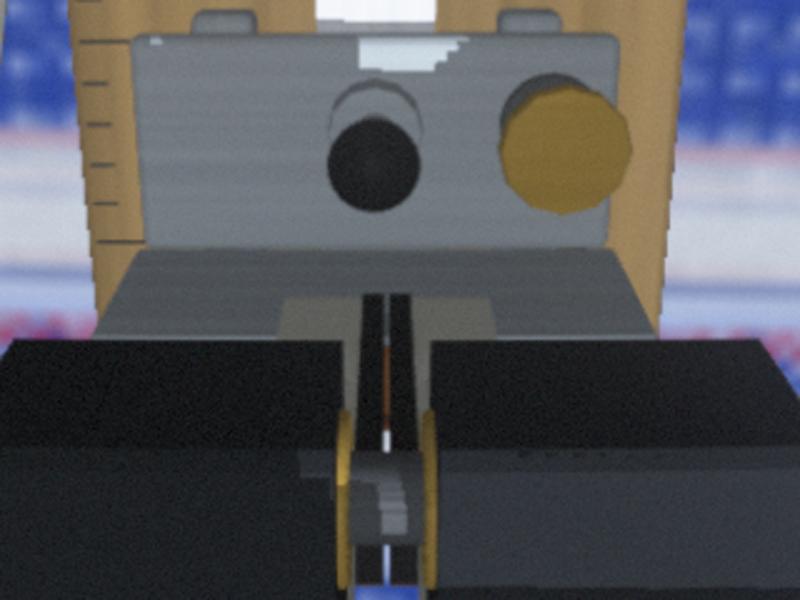

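The stop has not visibly moved though the TCP reads past its back face. I need a side check before pushing further: a composite of the scene and top views.

```bash
python3 - <<'E'
from h import *
a=snap('scene','s3')['img'][:,:,::-1][210:410,260:460]; b=snap('top','t3')['img'][:,:,::-1][210:360,110:310]
cv2.imwrite('pics/c3.png',np.hstack([cv2.resize(a,(400,400),interpolation=2),cv2.resize(b,(400,400*150//200),interpolation=2) if 0 else cv2.copyMakeBorder(cv2.resize(b,(400,300),interpolation=2),0,100,0,0,0)]))
s=np.load('pics/w2.npz'); o=ctrl.get_obs(); print(s['K'][0,0],np.round(gx(s['pose'][:3,3]),4),s['pose'][:3,:3].round(2).tolist(),np.round(gx(o['tool_pos']),4),o['tau'],o['moment'])
for n in('w1','w2'):
  print(n,np.load('pics/%s.npz'%n)['pose'][:3,3])
print([ (z,np.round(gx(at('w2',310,298,z)),4)) for z in(.065,.094,.12)])
E
```

```text
431.53042431433914 [-0.0281 -0.0043  0.2551] [[-1.0, -0.02, -0.01], [-0.03, 0.95, 0.31], [0.0, 0.31, -0.95]] [-0.1132 -0.0029  0.0647] [-1.34736579e-02 -3.98153687e+01  2.30223334e+01  5.50328940e+00
 -2.43531237e-02 -5.74586720e-04] [-0.03311474  0.10183035 -0.01852771]
w1 [0.47484119 0.14650083 0.39012982]
w2 [0.47290492 0.08985661 0.25512112]
[(0.065, array([-0.1191, -0.0022,  0.065 ])), (0.094, array([-0.1052, -0.0025,  0.094 ])), (0.12, array([-0.0928, -0.0028,  0.12  ]))]
```

View pics/c3.png

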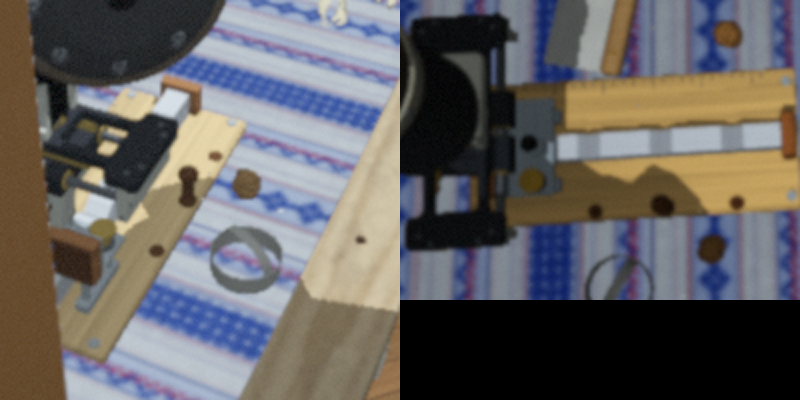

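```bash
python3 - <<'E'
from h import *
f=lambda X:((proj('s3',X)-[260,210])*2).round(0).tolist()
s=-.0865
for n,q in dict(capc=(s,-.036,.0755),fBR_top=(s-.044,-.05,.094),fBR_bot=(s-.044,-.05,.05),fFR_top=(s-.026,-.05,.094),fBmid_top=(s-.044,-.002,.094),fBmid_bot=(s-.044,-.002,.05),tcp=(-.1132,-.003,.065),tcpR=(-.1132,-.024,.065),tcpRup=(-.1132,-.024,.13),bodyR=(-.1132+.039,-.1,.131),bodyR2=(-.1132+.039,-.1,.2)).items(): print(n,f(G(*q)))
E
```

```text
capc [[104.0, 224.0]]
fBR_top [[94.0, 249.0]]
fBR_bot [[96.0, 286.0]]
fFR_top [[104.0, 234.0]]
fBmid_top [[42.0, 231.0]]
fBmid_bot [[46.0, 267.0]]
tcp [[55.0, 241.0]]
tcpR [[77.0, 249.0]]
tcpRup [[73.0, 193.0]]
bodyR [[180.0, 189.0]]
bodyR2 [[181.0, 123.0]]
```

```bash
python3 - <<'E'
from h import *
im=cv2.imread('pics/s3.png')[280:360,278:328]
A=cv2.resize(im,None,fx=7,fy=7,interpolation=cv2.INTER_CUBIC); B=A.copy()
P=lambda q:tuple(int(t) for t in ((proj('s3',G(*q))[0]-[278-.5,280-.5])*7))
x=-.1132;y=-.003
for dx in(-.0095,.0095):
  for z0,z1,c in((.065,.095,(0,0,255)),(.095,.13,(0,255,0))): cv2.line(B,P((x+dx,y-.021,z0)),P((x+dx,y-.021,z1)),c,1)
s=-.0865
q=[(s-.044,-.0505,.05),(s-.044,-.0505,.094),(s-.026,-.0505,.094),(s-.026,.046,.094),(s-.044,.046,.094),(s-.044,-.0505,.094)]
for a,b in zip(q,q[1:]): cv2.line(B,P(a),P(b),(255,255,0),1)
cv2.imwrite('pics/c4.png',np.hstack([A,B]))
E
```

```text
(no output)
```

View pics/c4.png

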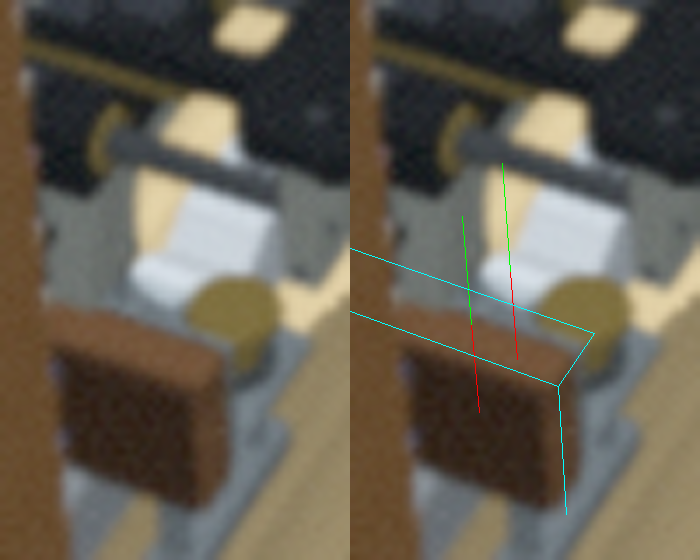

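The views are ambiguous: fingers appear at or above the fence's top. A gentle downward probe will tell at what reported height they touch.

Scaled: 0.4 cm / 100 = 0.004, 0.3 cm / 100 = 0.003.

>>> send_rows([
  [[0, 0, 0.001, 0, 0, 0], [0, 0, 0.002, 0, 0, 0], [0, 0, 0.003, 0, 0, 0], [0, 0, 0.004, 0, 0, 0], [0, 0, 0.004, 0, 0, 0]],
])

```text
clock: 4.82
tool_pos: [0.472, 0.1749, 0.0613]
orientation: [-180.0, -0.0, -88.5]
force: [-2.9, 0.5, 9.1]
opening: 0.0003
gripper_force: 4.1
```

Contact at reported z ≈ 0.063: the fingertips stand on the fence top (94 mm), so the real tips end ~31 mm above the reported TCP (this also matches the wrist image ray: z≈0.096 at the finger's front edge). Retreat behind the stop and go in lower.

Scaled: -6 cm / 100 = -0.06, -3 cm / 100 = -0.03.

>>> send_rows([
  [[0, 0, -0.01, 0, 0, 0], [0, 0, -0.025, 0, 0, 0], [-0.03, 0, -0.025, 0, 0, 0], [-0.06, 0, -0.025, 0, 0, 0], [-0.06, 0, -0.025, 0, 0, 0], [-0.06, 0, -0.025, 0, 0, 0]],
])

```text
clock: 5.32
tool_pos: [0.4704, 0.2361, 0.086]
orientation: [-180.0, 0.0, -88.4]
force: [0.5, -1.0, -0.8]
opening: 0.0007
gripper_force: 0.0
```

```bash
python3 - <<'E'
from h import *
snap('wrist','w5');o=ctrl.get_obs(); print(np.round(gx(o['tool_pos']),4),o['orientation'],o['force'])
im=cv2.imread('pics/w5.png')
cv2.imwrite('pics/c5.png',np.vstack([im[60:460]]))
s=-.0865
print({k:proj('w5',G(*v)).round(0).tolist() for k,v in dict(cap=(s,-.036,.0755),fbt=(s-.044,-.002,.094)).items()})
E
```

```text
[-0.1733 -0.0031  0.0857] [ 1.79980895e+02 -1.67304025e-02 -8.84178697e+01] [-0.1455689  -0.09474657  0.53722519]
{'cap': [[385.0, 96.0]], 'fbt': [[309.0, 201.0]]}
```

View pics/c5.png

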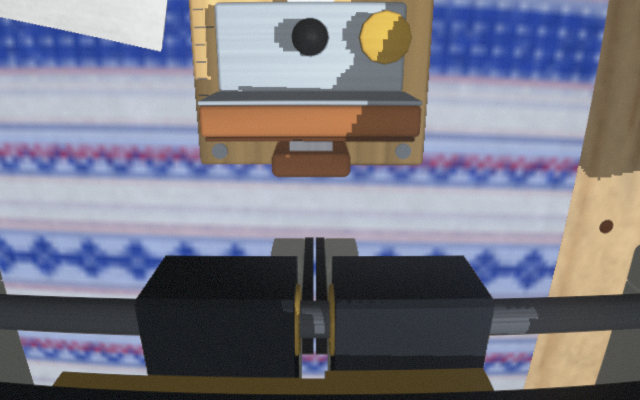

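Stop unmoved (cap (386,97), knob (310,97), fence back edge row ≈199), fingers clear behind it. Descend and come forward.

Scaled: 4.8 cm / 100 = 0.048, 2.5 cm / 100 = 0.025.

>>> send_rows([
  [[0, 0, 0.025, 0, 0, 0], [0, 0, 0.048, 0, 0, 0], [0, 0, 0.048, 0, 0, 0], [0.005, 0, 0.048, 0, 0, 0], [0.01, 0, 0.048, 0, 0, 0], [0.015, 0, 0.048, 0, 0, 0], [0.02, 0, 0.048, 0, 0, 0], [0.023, 0, 0.048, 0, 0, 0]],
])

```text
clock: 6.03
tool_pos: [0.4713, 0.2113, 0.0386]
orientation: [-179.9, 0.1, -88.5]
force: [-1.0, -0.1, -0.5]
opening: 0.0006
gripper_force: 0.0
```

```bash
cat >> h.py <<'E'
def look(f):
    s=snap('wrist',f); o=ctrl.get_obs(); g=s['img'].max(2)
    m=((g<55)*255).astype(np.uint8); m[300:]=0
    n,L,st,c=cv2.connectedComponentsWithStats(m)
    print('tcp',np.round(gx(o['tool_pos']),4),'F',o['force'].round(1),'clk',o['clock'])
    for i in range(1,n):
        x,y,w,h,a=st[i]
        if a>250 and .75<w/h<1.35 and a/(w*h)>.65: print('knob?',c[i].round(1),a,[ (z,np.round(gx(at(f,*c[i],z))[:2],4)) for z in(.089,.0825)])
E
python3 -c "
from h import *
look('w6')"
```

```text
tcp [-0.1492 -0.0027  0.0384] F [ 0.  -1.1 -0.3] clk 6.0833
```

```bash
python3 - <<'E'
from h import *
im=cv2.imread('pics/w6.png'); u,v=proj('w6',G(-.0865,-.002,.089))[0]; print(u,v)
g=im.max(2); r=g[max(0,int(v)-30):int(v)+30:6,int(u)-42:int(u)+42:6]; print(r)
E
```

```text
307.64902143018446 172.3860529743473
[[235 229 139 141 141 138 156 235 235 178 238 240 238 239]
 [165 141 137 138 136 143  88  61  75 229 228 237 235 236]
 [154 140 139 137 134  57  57  56  57  55 130 229 238 238]
 [222 136 137 137  51  55  57  60  61  59  55 221 237 238]
 [226 138 138 139  54  55  60  67  74  60  60 134 237 237]
 [232 199 139 138  53  56  56  67  76  61  57 132 235 236]
 [236 235 234 233  54  56  58  62  60  60  58 225 237 236]
 [230 231 231 232 224  55  50  59  59  55  61 234 232 234]
 [232 233 233 232 233 225  51  50  50 104 233 235 235 136]
 [235 234 235 236 235 236 236 237 236 236 236 236 235 139]]
```

Threshold needs 85. Adjust, then push in 3 mm rows.

```bash
sed -i 's/g<55/g<85/' h.py; python3 -c "
from h import *
look('w7')"
```

```text
tcp [-0.1496 -0.0026  0.0383] F [-0.5  0.5  0.9] clk 6.1333
knob? [440.8  50.4] 730 [(0.089, array([-0.0486, -0.0431])), (0.0825, array([-0.0479, -0.0449]))]
knob? [307.5 170.6] 1605 [(0.089, array([-0.0856, -0.0022])), (0.0825, array([-0.0866, -0.0021]))]
```

Scaled: 2.1 cm / 100 = 0.021, 1.8 cm / 100 = 0.018.

>>> send_rows([
  [[0.003, 0, 0, 0, 0, 0], [0.006, 0, 0, 0, 0, 0], [0.009, 0, 0, 0, 0, 0], [0.012, 0, 0, 0, 0, 0], [0.015, 0, 0, 0, 0, 0], [0.018, 0, 0, 0, 0, 0], [0.021, 0, 0, 0, 0, 0], [0.021, 0, 0, 0, 0, 0]],
])

```text
clock: 6.8
tool_pos: [0.4714, 0.1903, 0.0377]
orientation: [180.0, -0.0, -88.5]
force: [0.8, 0.8, -0.4]
opening: 0.0006
gripper_force: 0.0
```

```bash
python3 -c "
from h import *
look('w8')"
```

```text
tcp [-0.1286 -0.003   0.0376] F [ 0.2  0.3 -0.4] clk 6.85
knob? [437.9  95.5] 679 [(0.089, array([-0.0413, -0.043 ])), (0.0825, array([-0.0412, -0.0448]))]
knob? [307.1 190.8] 1585 [(0.089, array([-0.0714, -0.0022])), (0.0825, array([-0.0727, -0.0021]))]
```

Now it is being pushed (knob −86 → −71 mm; knob is 57 mm ahead of TCP). Four slow calls to carry it past the first notch.

>>> send_rows([
  [[0.0025, 0, 0, 0, 0, 0], [0.005, 0, 0, 0, 0, 0], [0.0075, 0, 0, 0, 0, 0], [0.01, 0, 0, 0, 0, 0], [0.0125, 0, 0, 0, 0, 0], [0.015, 0, 0, 0, 0, 0], [0.0175, 0, 0, 0, 0, 0], [0.02, 0, 0, 0, 0, 0]],
])

```text
clock: 7.52
tool_pos: [0.472, 0.1706, 0.0376]
orientation: [180.0, -0.0, -88.5]
force: [-0.7, 2.4, -1.4]
opening: 0.0004
gripper_force: 0.7
```

Scaled: 2 cm / 100 = 0.02, 1.75 cm / 100 = 0.0175.

>>> send_rows([
  [[0.0025, 0, 0, 0, 0, 0], [0.005, 0, 0, 0, 0, 0], [0.0075, 0, 0, 0, 0, 0], [0.01, 0, 0, 0, 0, 0], [0.0125, 0, 0, 0, 0, 0], [0.015, 0, 0, 0, 0, 0], [0.0175, 0, 0, 0, 0, 0], [0.02, 0, 0, 0, 0, 0]],
])

```text
clock: 8.18
tool_pos: [0.4725, 0.1519, 0.0377]
orientation: [-180.0, 0.1, -88.5]
force: [-3.3, 6.6, 0.0]
opening: 0.0006
gripper_force: 3.3
```

```bash
python3 -c "
from h import *
look('w9')"
```

```text
tcp [-0.0896 -0.003   0.0377] F [-2.2  4.6 -1.9] clk 8.2333
knob? [307.3 189.5] 1521 [(0.089, array([-0.0324, -0.0022])), (0.0825, array([-0.0337, -0.0021]))]
```

Scaled: 1.6 cm / 100 = 0.016, 1.4 cm / 100 = 0.014.

>>> send_rows([
  [[0.002, 0, 0, 0, 0, 0], [0.004, 0, 0, 0, 0, 0], [0.006, 0, 0, 0, 0, 0], [0.008, 0, 0, 0, 0, 0], [0.01, 0, 0, 0, 0, 0], [0.012, 0, 0, 0, 0, 0], [0.014, 0, 0, 0, 0, 0], [0.016, 0, 0, 0, 0, 0]],
])

```text
clock: 8.9
tool_pos: [0.473, 0.1346, 0.0377]
orientation: [-180.0, -0.0, -88.5]
force: [-1.2, 2.5, -0.2]
opening: 0.0009
gripper_force: 0.9
```

Scaled: 2 cm / 100 = 0.02, 1.75 cm / 100 = 0.0175.

>>> send_rows([
  [[0.0025, 0, 0, 0, 0, 0], [0.005, 0, 0, 0, 0, 0], [0.0075, 0, 0, 0, 0, 0], [0.01, 0, 0, 0, 0, 0], [0.0125, 0, 0, 0, 0, 0], [0.015, 0, 0, 0, 0, 0], [0.0175, 0, 0, 0, 0, 0], [0.02, 0, 0, 0, 0, 0]],
])

```text
clock: 9.57
tool_pos: [0.4735, 0.1146, 0.0377]
orientation: [180.0, -0.0, -88.5]
force: [-0.8, 2.4, -0.1]
opening: 0.0003
gripper_force: 1.0
```

```bash
python3 -c "
from h import *
look('w10')"
```

```text
tcp [-0.0524 -0.0031  0.0376] F [0.2 0.4 0.2] clk 9.6167
knob? [453.6 108.5] 2368 [(0.089, array([ 0.0305, -0.0483])), (0.0825, array([ 0.0304, -0.0504]))]
knob? [307.1 191. ] 1583 [(0.089, array([ 0.0042, -0.0022])), (0.0825, array([ 0.0029, -0.0021]))]
```

>>> send_rows([
  [[0.002, 0, 0, 0, 0, 0], [0.004, 0, 0, 0, 0, 0], [0.006, 0, 0, 0, 0, 0], [0.008, 0, 0, 0, 0, 0], [0.01, 0, 0, 0, 0, 0], [0.012, 0, 0, 0, 0, 0], [0.0135, 0, 0, 0, 0, 0], [0.015, 0, 0, 0, 0, 0]],
])

```text
clock: 10.28
tool_pos: [0.4739, 0.0997, 0.0377]
orientation: [-180.0, -0.0, -88.5]
force: [-1.1, 0.7, 0.3]
opening: 0.0005
gripper_force: 0.6
```

```bash
python3 -c "
from h import *
look('w11')"
```

```text
tcp [-0.0376 -0.0031  0.0376] F [ 0.5 -0.4  0.3] clk 10.3333
knob? [451.8 143.8] 2183 [(0.089, array([ 0.0345, -0.0487])), (0.0825, array([ 0.0339, -0.0507]))]
knob? [306.9 190.8] 1579 [(0.089, array([ 0.0192, -0.0022])), (0.0825, array([ 0.0179, -0.0021]))]
```

Stop at about +19 mm. Creep 1 mm per row.

Scaled: 0.4 cm / 100 = 0.004, 0.3 cm / 100 = 0.003.

>>> send_rows([
  [[0.001, 0, 0, 0, 0, 0], [0.002, 0, 0, 0, 0, 0], [0.003, 0, 0, 0, 0, 0], [0.004, 0, 0, 0, 0, 0], [0.004, 0, 0, 0, 0, 0], [0.004, 0, 0, 0, 0, 0]],
])

```text
clock: 10.83
tool_pos: [0.474, 0.0958, 0.0377]
orientation: [-180.0, -0.0, -88.5]
force: [-0.1, 0.5, 0.1]
opening: 0.0007
gripper_force: 0.0
```

```bash
python3 -c "
from h import *
look('w12')"
```

```text
tcp [-0.034  -0.003   0.0377] F [ 0.4 -0.2 -0.4] clk 10.8833
knob? [453.9 153. ] 1921 [(0.089, array([ 0.0355, -0.0496])), (0.0825, array([ 0.0347, -0.0517]))]
knob? [307.2 163.4] 1489 [(0.089, array([ 0.032 , -0.0023])), (0.0825, array([ 0.0311, -0.0022]))]
```

The stop jumped ahead to +31 mm while the TCP moved only 4 mm: it is in the notch at the peg. Back off, lift, and move over the cap.

Scaled: -8 cm / 100 = -0.08, -6 cm / 100 = -0.06.

>>> send_rows([
  [[-0.01, 0, 0, 0, 0, 0], [-0.025, 0, 0, 0, 0, 0], [-0.025, 0, -0.03, 0, 0, 0], [-0.025, 0, -0.06, 0, 0, 0], [-0.025, 0, -0.08, 0, 0, 0], [-0.005, 0.01, -0.08, 0, 0, 0], [0.015, 0.02, -0.08, 0, 0, 0], [0.035, 0.03, -0.08, 0, 0, 0]],
])

```text
clock: 11.55
tool_pos: [0.4448, 0.0603, 0.1181]
orientation: [-180.0, 0.0, -88.4]
force: [-0.6, 0.0, 0.6]
opening: 0.0006
gripper_force: 0.0
```

Scaled: 3 cm / 100 = 0.03, 1.5 cm / 100 = 0.015.

>>> send_rows([
  [[0.015, 0.003, 0, 0, 0, 0], [0.03, 0.007, 0, 0, 0, 0], [0.03, 0.007, 0, 0, 0, 0], [0.03, 0.007, 0, 0, 0, 0]],
])

```text
clock: 11.88
tool_pos: [0.4388, 0.0299, 0.1179]
orientation: [-180.0, 0.0, -88.5]
force: [-0.2, -0.6, 0.2]
opening: 0.0
gripper_force: 0.0
```

```bash
python3 - <<'E'
from h import *
snap('top','t6'); look('w13')
im=np.hstack([cv2.imread('pics/w13.png')[100:480,100:500],cv2.resize(cv2.imread('pics/t6.png')[230:330,135:335],(400,200),interpolation=2) if 0 else cv2.copyMakeBorder(cv2.resize(cv2.imread('pics/t6.png')[230:330,135:335],(400,200),interpolation=2),0,180,0,0,0)])
cv2.imwrite('pics/c6.png',im); print(ctrl.get_obs()['orientation'],go(G(.031,-.040,.05),YAW))
E
```

```text
tcp [ 0.0303 -0.0397  0.1178] F [-0.4  0.6 -0.3] clk 11.9833
knob? [246.7 256.9] 606 [(0.089, array([ 0.0352, -0.0046])), (0.0825, array([ 0.0328, -0.0036]))]
[-1.79975140e+02  9.98932304e-03 -8.84738616e+01] [0.08, 0.03, 6.78, -0.02, 0.01, -0.08]
```

View pics/c6.png

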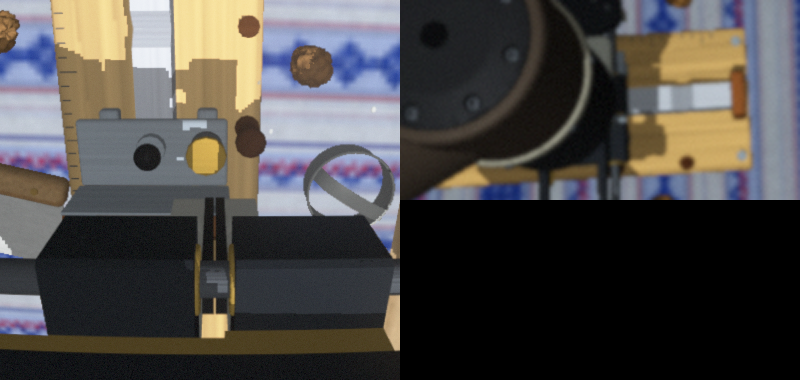

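Cap at full-image (306,255), level with the peg beside it; knob (247,257). Checking the geometry numerically before pressing.

```bash
python3 - <<'E'
from h import *
f='w13'
for n,u,v,z in(('cap',306,255,.0755),('knob',247,257,.0825),('tipfront L',273,298,.149),('tipfront R',357,298,.149),('plug',349,126,.014),('peg head',350,237,.057)): print(n,np.round(gx(at(f,u,v,z)),4))
E
```

```text
cap [ 0.0313 -0.0365  0.0755]
knob [ 0.0328 -0.0037  0.0825]
tipfront L [ 0.0394 -0.0245  0.149 ]
tipfront R [ 0.0392 -0.0586  0.149 ]
plug [ 0.0999 -0.0646  0.014 ]
peg head [ 0.0362 -0.0631  0.057 ]
```

Fingers lie over the cap and 14 mm clear of the knob. Descend.

Scaled: 7 cm / 100 = 0.07, 6.8 cm / 100 = 0.068.

>>> send_rows([
  [[0, 0, 0.02, 0, 0, 0], [0, 0, 0.04, 0, 0, 0], [0, 0, 0.055, 0, 0, 0], [0, 0, 0.064, 0, 0, 0], [0, 0, 0.068, 0, 0, 0], [0, 0, 0.069, 0, 0, 0], [0, 0, 0.07, 0, 0, 0], [0, 0, 0.07, 0, 0, 0]],
])

```text
clock: 12.65
tool_pos: [0.4393, 0.0303, 0.0482]
orientation: [-179.9, 0.0, -88.5]
force: [-0.4, 0.5, 0.4]
opening: 0.0003
gripper_force: 0.0
```

Scaled: 0.6 cm / 100 = 0.006, 0.45 cm / 100 = 0.0045.

>>> send_rows([
  [[0, 0, 0.0015, 0, 0, 0], [0, 0, 0.003, 0, 0, 0], [0, 0, 0.0045, 0, 0, 0], [0, 0, 0.006, 0, 0, 0], [0, 0, 0.006, 0, 0, 0]],
])

```text
clock: 13.07
tool_pos: [0.4389, 0.03, 0.0417]
orientation: [-180.0, 0.0, -88.5]
force: [0.1, -0.8, 0.7]
opening: 0.0006
gripper_force: 0.0
```

Scaled: 0.3 cm / 100 = 0.003, 0.2 cm / 100 = 0.002.

>>> send_rows([
  [[0, 0, 0.001, 0, 0, 0], [0, 0, 0.002, 0, 0, 0], [0, 0, 0.003, 0, 0, 0], [0, 0, 0.003, 0, 0, 0]],
])

```text
clock: 13.4
tool_pos: [0.4388, 0.03, 0.0386]
orientation: [-180.0, 0.0, -88.5]
force: [1.5, 0.3, 0.7]
opening: 0.0003
gripper_force: 0.2
```

Scaled: 0.25 cm / 100 = 0.0025, 0.2 cm / 100 = 0.002.

>>> send_rows([
  [[0, 0, 0.001, 0, 0, 0], [0, 0, 0.002, 0, 0, 0], [0, 0, 0.0025, 0, 0, 0]],
])

```text
clock: 13.65
tool_pos: [0.4388, 0.03, 0.0361]
orientation: [-180.0, 0.0, -88.5]
force: [-0.3, 0.0, 2.8]
opening: -0.0001
gripper_force: 1.4
```

```bash
python3 - <<'E'
from h import *
look('w14'); f='w14'
s=np.load('pics/w14.npz')
print(proj(f,[G(.031,-.0365,.0755),G(.031,-.0365,.0675)]).round(0))
E
```

```text
tcp [ 0.0308 -0.04    0.036 ] F [0.3 0.2 1.6] clk 13.7
knob? [360.3 280.1] 1408 [(0.089, array([ 0.0569, -0.0574])), (0.0825, array([ 0.0541, -0.0582]))]
[[302. 327.]
 [302. 317.]]
```

Contact has begun (2.8 N). Continue until the hard stop shows.

>>> send_rows([
  [[0, 0, 0.001, 0, 0, 0], [0, 0, 0.002, 0, 0, 0], [0, 0, 0.003, 0, 0, 0]],
])

```text
clock: 13.95
tool_pos: [0.439, 0.0299, 0.0344]
orientation: [-180.0, -0.0, -88.4]
force: [-11.7, 1.0, 37.8]
opening: 0.0004
gripper_force: 18.4
```

Scaled: 0.2 cm / 100 = 0.002, 0.1 cm / 100 = 0.001.

>>> send_rows([
  [[0, 0, 0.001, 0, 0, 0], [0, 0, 0.002, 0, 0, 0]],
])

```text
clock: 14.12
tool_pos: [0.4392, 0.0298, 0.0341]
orientation: [-180.0, -0.1, -88.4]
force: [-20.6, 1.9, 61.0]
opening: 0.0008
gripper_force: 31.1
```

Hard stop reached (tip ≈ 67 mm). Lift off straight up and look.

Scaled: -8.5 cm / 100 = -0.085, -8 cm / 100 = -0.08.

>>> send_rows([
  [[0, 0, -0.006, 0, 0, 0], [0, 0, -0.012, 0, 0, 0], [0, 0, -0.04, 0, 0, 0], [0, 0, -0.08, 0, 0, 0], [0, 0, -0.085, 0, 0, 0], [0, 0, -0.085, 0, 0, 0], [0, 0, -0.085, 0, 0, 0]],
])

```text
clock: 14.7
tool_pos: [0.4387, 0.0301, 0.1163]
orientation: [-180.0, 0.1, -88.5]
force: [0.2, -0.3, 0.6]
opening: 0.0004
gripper_force: 0.0
```

```bash
python3 - <<'E'
from h import *
look('w15')
# brass cap centroid before (w13) and after (w15): same tool pose -> compare height by position/size
for f in('w13','w15'):
    im=cv2.imread(f'pics/{f}.png'); h=cv2.cvtColor(im,cv2.COLOR_BGR2HSV)
    m=((h[...,0]>16)&(h[...,0]<28)&(h[...,1]>165)&(h[...,2]>110)).astype(np.uint8)
    m[:220]=0;m[285:]=0;m[:,:280]=0;m[:,332:]=0
    ys,xs=np.nonzero(m); print(f,xs.mean(),ys.mean(),m.sum(),xs.min(),xs.max(),ys.min(),ys.max(), [np.round(gx(at(f,xs.mean(),ys.mean(),z))[:2],4) for z in(.0755,.0675)])
    print(f,np.round(gx(at(f,0,0,0)),3), [proj(f,G(.031,-.0365,z)).round(1).tolist() for z in(.0755,.0675)])
E
```

```text
tcp [ 0.031  -0.0407  0.1155] F [ 0.9 -0.7 -0.4] clk 14.75
knob? [245.6 257.9] 612 [(0.089, array([ 0.0354, -0.0047])), (0.0825, array([ 0.033 , -0.0036]))]<stdin>:8: RuntimeWarning: Mean of empty slice.
  ret = ret.dtype.type(ret / rcount)
Traceback (most recent call last):
ValueError: zero-size array to reduction operation minimum which has no identity
```

```bash
python3 - <<'E'
from h import *
for f in('w13','w15'):
    h=cv2.cvtColor(cv2.imread(f'pics/{f}.png'),cv2.COLOR_BGR2HSV); print(h[255,306],h[257,302])
    m=((abs(h[...,0].astype(int)-21)<8)&(h[...,1]>100)).astype(np.uint8); m[:225]=0;m[285:]=0;m[:,:275]=0;m[:,328:]=0
    n,L,st,c=cv2.connectedComponentsWithStats(m); i=1+st[1:,4].argmax(); print(f,st[i],c[i].round(1),'cap up/down would be at',[proj(f,G(.0313,-.0365,z)).round(1).tolist() for z in(.0755,.0675)])
E
```

```text
[ 21 151 213] [ 21 153 211]
w13 [ 286  237   40   39 1197] [305.5 255.6] cap up/down would be at [[[306.0, 255.0]], [[306.2, 250.4]]]
[ 21 153 208] [ 21 153 208]
w15 [ 286  233   39   38 1128] [305.1 251.9] cap up/down would be at [[[305.2, 256.3]], [[305.5, 251.6]]]
```

Cap row 251.9 matches "down" (251.6, up would be 256.3), and the stop is still home. Handing in.

```bash
python3 -c "
from h import *
print(ctrl.close_job())"
```

```text
the job is handed in; nothing more can be done
None
```

I handed the job in after about 15 s on the robot clock. By my last images, the stop is in the notch beside the index peg, the lock cap is fully down and the arm is clear. The hand-in call gave no pass or fail. My first approach came in too high, so the fingertips pressed on top of the stop's fence (about 9 N) without moving it. The final press on the cap reached about 61 N on the wrist.

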